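# Seat the relay tray and swing the hold-down arm over it

### The job

Push the small white relay tray along between the guide rails of the clamping fixture until it is fully home against the end stop. Then, with a fingertip against the black upright knob or the side of the hold-down arm, push the arm round until its rubber foot hangs centred over the tray, and leave it there. Only push: do not pinch or lift the tray or the knob, do not swing the arm before the tray is home, and leave the solder reel, the fuse tin and the small knob beside the fixture where they are.

Things in the scene. Friction and masses are not known exactly. Their poses are not given: they have to be found in the camera images.
- fixture: Clamping fixture fixed to the bench: aluminium base plate 220 x 150 x 10 mm. Origin at bench level on the middle line of the rails; x runs along the rails to the end stop, y left, z up. The plate spans x -105 to +115 mm. Two dark steel rails (6 mm high above the plate, 16 wide, inner faces 54 apart, x -100 to +35) guide the tray; their -x end is open.
- relay_tray: White open tray with a circuit board and a small relay in it, 50 x 50 mm, walls 18 mm high (relay top 22), about 0.08 kg, loose; stands on the plate between the rails, short of the stop, and slides freely. Origin at the centre of its underside, z up. Home: its far wall touches the stop bar and its origin is at the point seat.
- seat (a point): Point on top of the base plate (10 mm above the bench) under the middle of a tray that is fully home; fixture x = +10, y = 0 mm.
- stop (a point): Top middle of the near face of the end stop, a dark steel bar 86 mm wide (y) and 16 mm high above the plate, across the far end of the rails; fixture x = +35 mm, 26 mm above the bench.
- pivot (a point): Point on the vertical pivot axis of the hold-down arm, 10 mm above the bench, at fixture x = +85, y = 0 mm; the post (24 mm thick) stands beyond the stop bar.
- hold_arm (a joint): Angle of the hold-down arm about its upright pivot. 0: it points along fixture -x, foot over the seat; positive: swung to fixture -y (right), where it starts (0.9 to 1.35). No stop or detent at 0: it can be pushed past, to -0.6. Stiff (about 1.6 N at the knob), stays where left. Bar 22 mm wide, 46 to 58 mm above the bench, reaching 134 mm from the pivot; it passes clear above the tray.
- knob (a point): Centre of the top of the black upright knob at the end of the arm, 125 mm from the pivot axis. The knob is a round post 22 mm in diameter that stands from the arm's top (58 mm above the bench) up to this point (98 mm above the bench).
- foot (a point): Centre of the underside of the round rubber foot (22 mm in diameter) below the arm, 75 mm from the pivot axis and 36 mm above the bench; it clears the top of the tray by 4 mm.
- solder_reel: Bystander: small blue reel of solder wire, 52 mm across, 34 mm high, standing on the bench to the left of the fixture. Origin at the centre of its underside.
- fuse_tin: Bystander: round tin with a green lid, 45 mm across, 23 mm high, on the bench to the right of the fixture's near end. Origin at the centre of its underside.
- pot_knob: Bystander: small black rotary knob with a light cap, 22 mm across, 17 mm high, on the bench beyond the fixture's far end. Origin at the centre of its underside.
Not all that is in view belongs to the job. Leave any blue look-alike of the relay_tray alone.

How it is judged:
By the outcome, as a careful person would: the job done as asked, in the order asked, and still so for the second after the job is handed in, with the robot touching nothing.
It also fails if it takes over 51 s, if anything falls off the work surface, if the arm or the gripper's body presses on something with over 40 N, if the wrist force passes 120 N, or if a joint passes its speed limit or range.

### The arm

A 6-joint arm with a two-finger parallel gripper is mounted at the origin on a cart in front of the work surface, level with it; the furniture and walls round the work are solid. World frame = base frame: x ahead of the robot, y to its left, z up, the work surface at z = 0. Lengths are in m, angles in rad, forces in N, time in s.
With the tool pointing down it reaches from about 0.3 to 0.775 m from the base axis. Payload 14.6 kg.
Tool frame: the origin (TCP) lies between the finger pads; the fingertips stand 25 mm ahead of it and the grasp point (between the pads) lies 6 mm ahead of it; z points along the fingers, y is the line along which they close (so a half turn about z gives the same grasp; the last joint's range is limited). The gripper opens to 85 mm and grips with 20 to 120 N. Pads are 22 mm wide; open, the fingers measure 114 mm over their backs; the gripper's body (76 mm by 85 mm) begins 54 mm behind the grasp point. The pads swing forward as they close: fully open they stand 13 mm farther back than shut.
Start: joints at [1.124, 0.3, 1.521, -0, 1.321, -0.067], TCP at [0.204, 0.511, 0.256] pointing down, gripper open.
Joint ranges: [-3.03, 3.03], [-0.79, 2.21], [0.23, 2.52], [-1.04, 4.18], [0, 3.07], [-2.55, 2.55]. Speed limits (rad/s): [2.22, 2.22, 2.57, 3.14, 3.14, 3.14].

### API

Orientations are given as a 3x3 rotation matrix whose columns are the frame's x, y, z axes.
In Python, from bench import ctrl gives the robot as it stands. The module is installed in compiled form; this text tells all that it offers. Calls block until the motion is done:
- ctrl.reach(position, orientation): joint-space move of the TCP to a pose.
- ctrl.move_l(position, rotation=None, rate=0.15, stop_force=None): straight line of the TCP; rotation=None keeps the orientation; rate is the mean speed in m/s. With stop_force (N) it stops when the force on the tool has changed by that much, and returns True; else False.
- ctrl.move_j(angles): joint-space move.
- ctrl.command_gripper(opening, f_grip=None): finger opening in m; f_grip is the grip in N (None keeps the last); returns when the fingers have stopped.
- ctrl.sleep(seconds).
- ctrl.inverse_kinematics(position, orientation): joint angles nearest the present ones, or None.
- ctrl.grab_frame(name): name is "side" or "top" or "wrist"; returns the picture (400x640x3 uint8, red, green, blue); there is no depth.
- ctrl.camera_model(name): a dict with "camera_matrix" (3x3 intrinsics, pixels), "origin" and "attitude" of the camera in the world. Camera axes: x right, y down, z forward; pixel columns grow to the right and rows downward; lengths in m; the calibration is good to about 2 mm. The wrist camera is an equidistant fisheye: a pixel r from the principal point sees the ray r / f radians off the axis. A picture is of the moment at which its call begins: read the wrist's pose just before it. camera_model takes no time and is no camera call; for the wrist camera it gives the pose at the moment of the call.
A pose or a line that the arm cannot do raises ctrl.MotionError and nothing moves.
- ctrl.hand_in(): hands the job in; it is judged then, once.
Readings, each from a call of its own:
- ctrl.get_clock(): time.
- ctrl.get_joint_positions(): joint angles.
- ctrl.get_dq(): joint speeds.
- ctrl.get_joint_torque(): joint torques, N m.
- ctrl.get_ee_pos(): TCP position.
- ctrl.get_tcp_rot(): TCP orientation.
- ctrl.get_force(): force on the tool from outside, world axes, zero at the start.
- ctrl.get_wrist_torque(): the same for the moment, N m.
- ctrl.get_gripper_width(): finger opening in m.
- ctrl.get_grip_force(): force on a finger pad.
Only numpy, scipy, OpenCV 4.12 (cv2) and the standard library are available. Lean on these libraries where they do the work, as an engineer would, in place of code of your own. Each camera call takes 0.05 s, during which the arm holds its last target. There are 200 camera calls.

## Working session

There is one attempt and no reset: what is moved stays moved. The work goes in short steps, each a Python script; the robot and the scene stay as the last script left them, time stands still between calls to the robot, and variables do not carry over. Pictures are saved under pics/ and viewed, at most 10 in all, crops included, and the job is handed in when it is done.

```bash
mkdir -p pics
python3 - <<'E'
from bench import ctrl
import cv2,numpy as np
for n in("top","side"):
    cv2.imwrite(f"pics/{n}0.png",ctrl.grab_frame(n)[...,::-1]); m=ctrl.camera_model(n); print(n,m)
print(ctrl.get_clock())
E
```

```text
top {'camera_matrix': array([[423.80336191,   0.        , 313.30914885],
       [  0.        , 423.80336191, 204.35184097],
       [  0.        ,   0.        ,   1.        ]]), 'origin': array([ 0.49331309, -0.03909916,  0.95701173]), 'attitude': array([[-7.94416259e-03, -9.97170651e-01,  7.47501407e-02],
       [-9.99968315e-01,  7.96000065e-03, -8.60446255e-05],
       [-5.09209994e-04, -7.47484558e-02, -9.97202291e-01]])}
side {'camera_matrix': array([[466.13500986,   0.        , 319.37284084],
       [  0.        , 466.13500986, 205.06426562],
       [  0.        ,   0.        ,   1.        ]]), 'origin': array([ 0.53710367, -0.8107535 ,  0.53061731]), 'attitude': array([[ 9.99763775e-01, -1.04682046e-02,  1.90475736e-02],
       [-2.17331523e-02, -4.91648548e-01,  8.70522473e-01],
       [ 2.51904587e-04, -8.70730798e-01, -4.91759916e-01]])}
0.1
```

View pics/top0.png

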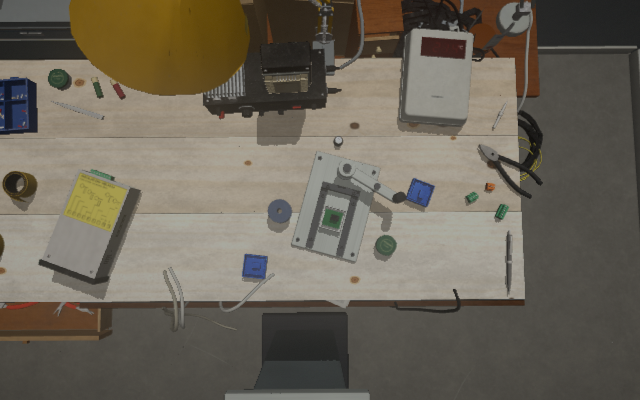

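View pics/side0.png

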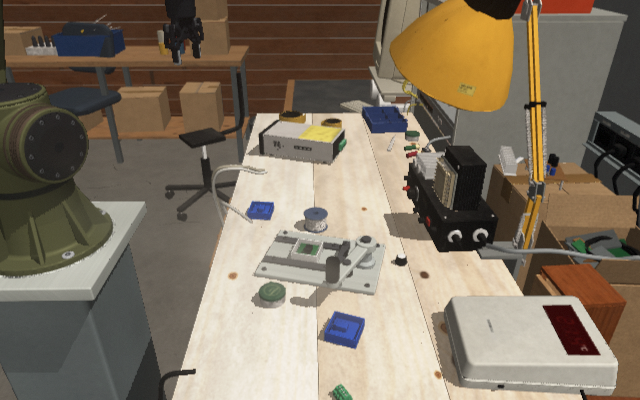

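The top view shows the fixture at about (336,207), with the white tray and its green board at (333,217). The blue look-alikes are at (420,192) and (255,266). The arm pivot is near (346,170) and the knob near (399,197). Of the three tray-like things, only the one at (333,217) is white and between the rails, so that is the relay tray. I'll confirm it in an enlarged crop.

Run:
```python
import cv2
a=cv2.imread("pics/top0.png")[145:270,280:430]
cv2.imwrite("pics/crop0.png",cv2.resize(a,None,fx=4.8,fy=4.8,interpolation=cv2.INTER_CUBIC))
```

```text
(no output)
```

View pics/crop0.png

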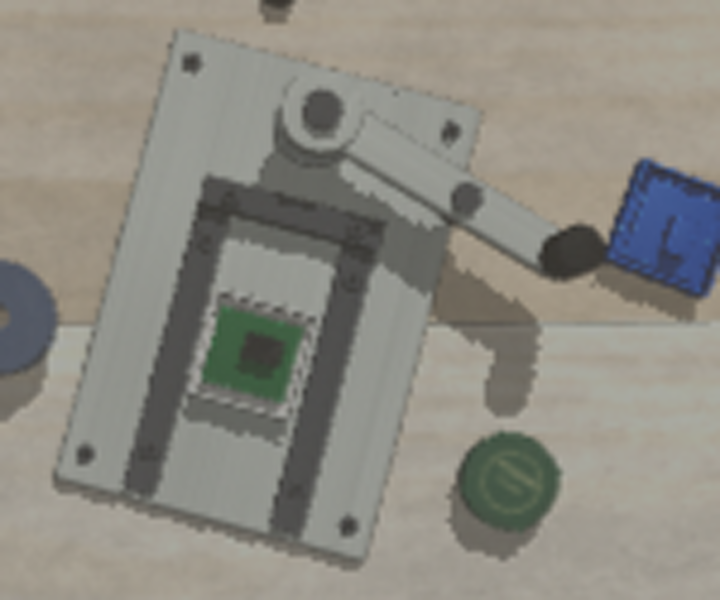

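The crop confirms that the tray with white walls, a green board and a relay, at crop (255,355), is between the rails. The arm is swung right, with the black knob at crop (573,250). The blue tray beyond it is the look-alike. Next I'll measure these points by ray casting.

```bash
cat > h.py <<'E'
import cv2,numpy as np
from bench import ctrl
def ray(n,px,z):
    m=ctrl.camera_model(n);d=m["attitude"]@np.linalg.solve(m["camera_matrix"],[*px,1]);o=m["origin"]
    return (o+d*(z-o[2])/d[2])[:2]
def proj(n,P):
    m=ctrl.camera_model(n);q=m["camera_matrix"]@(m["attitude"].T@(np.array(P)-m["origin"]));return q[:2]/q[2]
def green(im,box):   # centre of biggest green blob in box x0,y0,x1,y1
    x0,y0,x1,y1=box;a=im[y0:y1,x0:x1].astype(int)
    g=((a[...,1]>a[...,0]+18)&(a[...,1]>a[...,2]+10)).astype(np.uint8)
    g=cv2.morphologyEx(g,cv2.MORPH_CLOSE,np.ones((7,7)))
    c=max(cv2.findContours(g,0,1)[0],key=cv2.contourArea)
    (cx,cy),s,an=cv2.minAreaRect(c);return (cx+x0,cy+y0),s,an
E
python3 - <<'E'
from h import *
f=lambda p:((np.array(p)+.5)/4.8-.5+[280,145])
C=np.array([ray("top",f(p),.01) for p in[(177,33),(480,112),(362,557),(55,480)]])
print(C,[np.linalg.norm(C[i]-C[(i+1)%4]) for i in range(4)])
ux=(C[0]+C[1]-C[2]-C[3]);ux/=np.linalg.norm(ux);uy=np.array([-ux[1],ux[0]])
v=(C[0]+C[3]-C[1]-C[2]);v/=np.linalg.norm(v);print("yaw",np.arctan2(ux[1],ux[0]),np.arctan2(-v[0],v[1]))
o=C.mean(0)-.005*ux;print("origin",o)
loc=lambda w:np.round([(w-o)@ux*1e3,(w-o)@uy*1e3],1)
# rails (top z .016): ends & stop
for nm,p,z in[("railL out near",(124,490),.016),("railL in near",(152,497),.016),("railR in near",(271,530),.016),("railR out near",(300,538),.016),("stop farL",(207,178),.026),("stop farR",(384,222),.026),("pivotcap",(323,110),.064),("knobtop",(580,246),.098),("knobbase",(558,256),.058),("footbolt",(466,197),.060)]:
    print(nm,loc(ray("top",f(p),z)))
im=cv2.imread("pics/top0.png")[...,::-1]
c,s,a=green(im,(318,200,350,232));print("tray",c,s,a,loc(ray("top",c,.016)))
for n,p in[("tin",(508,480)),("reel",(3,318)),("blue",(668,230)),("pot",(277,3))]:print(n,loc(ray("top",f(p),.02)))
E
```

```text
[[ 0.68417175 -0.04730389]
 [ 0.64545579 -0.18933676]
 [ 0.43832073 -0.13072543]
 [ 0.47488452  0.01103079]] [np.float64(0.14721502302242365), np.float64(0.21526779620567588), np.float64(0.146395822150137), np.float64(0.21726500082457825)]
yaw -0.2737829357858946 -0.2592947729358358
origin [ 0.55589442 -0.08773195]
railL out near [-100.6   41. ]
railL in near [-100.3   27.7]
railR in near [-100.5  -29. ]
railR out near [-100.5  -42.8]
stop farL [47.8 41.8]
stop farR [ 49.5 -42.1]
pivotcap [85.6 -0.4]
knobtop [  51.9 -119.3]
knobbase [  50.9 -118. ]
footbolt [ 65.3 -71.7]
tray (331.8584899902344, 219.74528121948242) (17.994230270385742, 18.818395614624023) 15.945395469665527 [-27.7   0.1]
tin [ -49.8 -127.7]
reel [-38.9 115.7]
blue [  81.2 -170.3]
pot [136.5  31.8]
```

```bash
cat >> h.py <<'E'
YAW=-.2665;ux=np.array([np.cos(YAW),np.sin(YAW)]);uy=np.array([-ux[1],ux[0]]);O=np.array([.5559,-.0877])
def W(x,y,z): return np.r_[O+(x*ux+y*uy)/1e3,z]         # fixture mm -> world
def L(w): w=np.array(w)[:2]-O; return np.round([w@ux*1e3,w@uy*1e3],1)
def R(a):                                                # tool x at fixture angle a, pointing down
    a=a+YAW;c,s=np.cos(a),np.sin(a);return np.array([[c,s,0],[s,-c,0],[0,0,-1.]])
def snap(n,f):
    im=ctrl.grab_frame(n);cv2.imwrite(f"pics/{f}.png",im[...,::-1]);return im
E
python3 - <<'E'
from h import *
print(ctrl.get_tcp_rot().round(2).tolist(),ctrl.get_ee_pos())
for off in(0,np.pi,np.pi/2,-np.pi/2):
    print(off,[None if q is None else q.round(2).tolist() for q in
     (ctrl.inverse_kinematics(W(-85,0,.2),R(off)),*(ctrl.inverse_kinematics(W(85-125*np.cos(t)+30*np.sin(t),-125*np.sin(t)-30*np.cos(t),.095),R(np.pi/2+t+off)) for t in(1.3,0)))])
E
```

```text
[[-0.93, 0.37, -0.0], [0.37, 0.93, -0.0], [0.0, -0.0, -1.0]] [0.20380561 0.51064386 0.25576088]
0 [[-0.21, 0.2, 1.79, -0.0, 1.16, 1.62], [-0.43, 0.67, 1.38, -0.0, 1.1, -1.46], [-0.28, 0.43, 1.76, -0.0, 0.96, -0.01]]
3.141592653589793 [[-0.21, 0.2, 1.79, -0.0, 1.16, -1.52], [-0.43, 0.67, 1.38, -0.0, 1.1, 1.68], None]
1.5707963267948966 [[-0.21, 0.2, 1.79, -0.0, 1.16, 0.05], None, [-0.28, 0.43, 1.76, -0.0, 0.96, -1.58]]
-1.5707963267948966 [None, [-0.43, 0.67, 1.38, -0.0, 1.1, 0.11], [-0.28, 0.43, 1.76, -0.0, 0.96, 1.56]]
```

Run:
```python
from h import *
ctrl.command_gripper(0.0,20)
r=R(np.pi)
ctrl.reach(W(-82,0,.2),r)
ctrl.move_l(W(-82,0,.055),rate=.15)
print("desc",ctrl.move_l(W(-82,0,.041),rate=.05,stop_force=8),ctrl.get_ee_pos(),ctrl.get_force())
hit=ctrl.move_l(W(-15,0,.041),rate=.03,stop_force=6)
print(hit,L(ctrl.get_ee_pos()),ctrl.get_force(),ctrl.get_gripper_width(),ctrl.get_clock())
im=snap("top","top1");snap("side","side1")
```

```text
desc False [ 0.47667411 -0.06607836  0.04074795] [-0.54448432  0.49365513 -0.1317323 ]
True [-26.5   0. ] [-0.47992245  0.51692306 -0.71082737] -0.00013537726901807537 6.35
```

Run:
```python
from h import *
hit=ctrl.move_l(W(-15,0,.041),rate=.02,stop_force=8)
print(hit,L(ctrl.get_ee_pos()),ctrl.get_force())
ctrl.move_l(W(-60,0,.041),rate=.1);ctrl.move_l(W(-60,0,.15),rate=.2)
ctrl.reach(W(-90,-200,.2),R(np.pi))
im=snap("top","top2")
c=proj("top",W(10,0,.016)).astype(int)
g=green(im,(c[0]-16,c[1]-16,c[0]+16,c[1]+16));print(g,L(ray("top",g[0],.016)),ctrl.get_clock())
a=im[145:270,280:430,::-1];cv2.imwrite("pics/crop2.png",cv2.resize(a,None,fx=4.8,fy=4.8,interpolation=cv2.INTER_CUBIC))
```

```text
True [-26.5   0. ] [ 0.00831203  0.45439873 -0.44905159]
((np.float64(336.05882263183594), np.float64(202.76470565795898)), (17.46256446838379, 16.00735092163086), 14.03624439239502) [11.3  0.8] 8.7583
```

View pics/crop2.png

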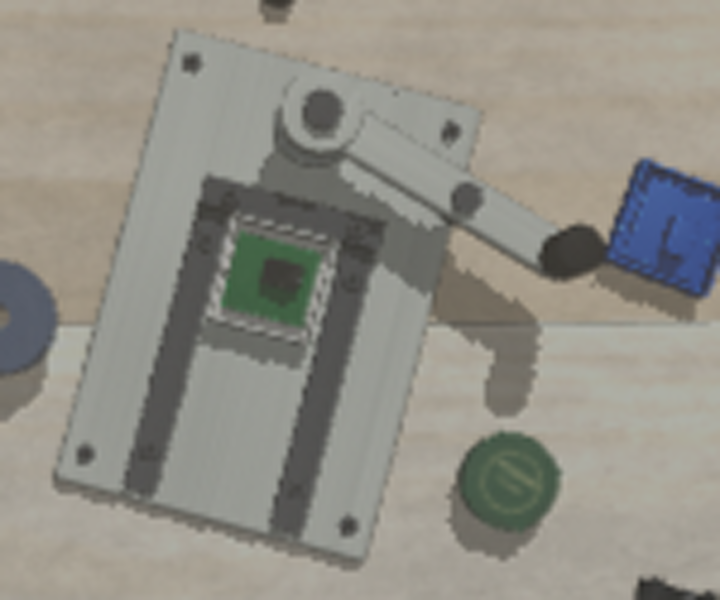

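The crop shows the tray against the stop bar, with the board centre at crop (272,280) and measured at fixture (11,1) mm. The pusher stopped at the expected -26 mm, so the tray is home. The arm and the bystanders haven't moved. Next I'll push the knob round the arc.

```bash
cat >> h.py <<'E'
def P(t,r,z=.094): return W(85-125*np.cos(t)+r*np.sin(t),-125*np.sin(t)-r*np.cos(t),z)
def knob(im): # dark knob top near seat end, from blob of dark pixels; returns outline rect
    c=proj("top",W(-40,0,.08)).astype(int);x0,y0=c-28
    d=(im[y0:y0+56,x0:x0+56].max(2)<45).astype(np.uint8)
    return d,(x0,y0)
E
python3 - <<'E'
from h import *
T=1.30;rot=lambda t:R(np.pi/2+t)
ctrl.reach(P(T,36,.2),rot(T))
ctrl.move_l(P(T,36),rate=.12,stop_force=8)
print(L(ctrl.get_ee_pos()),ctrl.get_ee_pos()[2],ctrl.get_force())
f=[]
ctrl.move_l(P(T,22),rate=.03)
for t in np.linspace(T,.06,13)[1:]:
    ctrl.move_l(P(t,22),rot(t),rate=.07);f.append(np.abs(ctrl.get_force()).max().round(1))
print(f,L(ctrl.get_ee_pos()),ctrl.get_clock())
ctrl.move_l(P(.06,40),rate=.08)
ctrl.move_l(P(.06,40,.2),rate=.2);ctrl.reach(W(-90,-200,.25),rot(.06))
im=snap("top","top3");snap("side","side3")
a=im[145:270,280:430,::-1];cv2.imwrite("pics/crop3.png",cv2.resize(a,None,fx=4.8,fy=4.8,interpolation=cv2.INTER_CUBIC));print(ctrl.get_clock())
E
```

```text
[  86.6 -130.2] 0.09494916484517836 [ 0.35466928 -0.34128303 -0.55569996]
[np.float64(1.2), np.float64(0.9), np.float64(0.2), np.float64(0.9), np.float64(0.9), np.float64(0.7), np.float64(0.1), np.float64(0.5), np.float64(0.3), np.float64(0.8), np.float64(0.5), np.float64(0.5)] [-38.3 -29.7] 15.1917
17.0667
```

View pics/crop3.png

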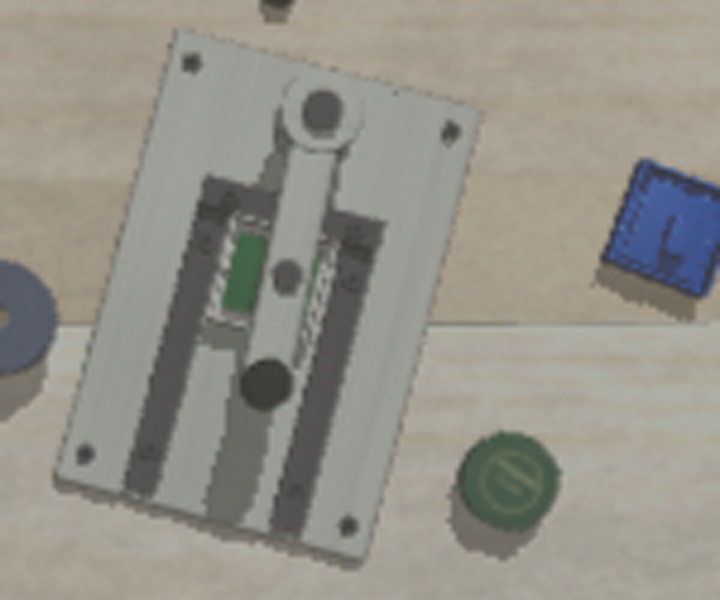

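The arm is now almost over the tray: knob at crop (266,383), foot bolt at (287,277) and pivot cap at (323,110). I'll measure the angle that is left.

```bash
cat >> h.py <<'E'
def blob(im,w,half,thr):
    c=proj("top",w);x0,y0=(c-half).astype(int);s=2*half
    a=cv2.resize(im[y0:y0+s,x0:x0+s],None,fx=8,fy=8,interpolation=cv2.INTER_CUBIC)
    d=(a.max(2)<thr).astype(np.uint8)
    k=max(cv2.findContours(d,0,1)[0],key=cv2.contourArea)
    (u,v),r=cv2.minEnclosingCircle(k);m=cv2.moments(k)
    return np.array([(m['m10']/m['m00']+.5)/8-.5+x0,(m['m01']/m['m00']+.5)/8-.5+y0]),r/8
def angle(im,t0):
    D=lambda l:np.array([85-l*np.cos(t0),-l*np.sin(t0)])
    o=[]
    for nm,l,z,h,thr in(("pivot",0,.064,8,95),("bolt",75,.060,6,110),("knob",125,.09,11,62)):
        p,r=blob(im,W(*D(l),z),h,thr);q=L(ray("top",p,z));o.append(q);print(nm,p.round(1),round(r,1),q,"theta",round(float(np.arctan2(-q[1],85-q[0])),3))
    for q in o[1:]: print("rel pivot",np.arctan2(-(q[1]-o[0][1]),o[0][0]-q[0]).round(3))
E
python3 - <<'E'
from h import *
im=cv2.imread("pics/top3.png")[...,::-1]
angle(im,.06)
for l,z in((0,.064),(75,.06),(125,.098)):
    c=proj("top",W(85-l*np.cos(.06),-l*np.sin(.06),z)).round().astype(int);print(c,im[c[1],c[0]-5:c[0]+6].max(1))
E
```

```text
pivot [346.5 167.8] 4.2 [84.8 -0.3] theta 0.983
bolt [339.2 202.3] 3.6 [10.  -4.1] theta 0.055
knob [331.6 226.2] 3.6 [-44.1  -0.1] theta 0.001
rel pivot 0.051
rel pivot -0.002
[346 168] [155 146  81  85  85  85  85  85  85  94 129]
[339 202] [ 91 142 130  84  85  85  85  84  98 139 135]
[336 225] [ 60  64  64  63  63  64  63  63  62  81 135]
```

```bash
sed -i 's/,11,62))/,11,76))/' h.py
python3 - <<'E'
from h import *
angle(cv2.imread("pics/top3.png")[...,::-1],.06)
rot=lambda t:R(np.pi/2+t)
ctrl.reach(P(.06,40,.2),rot(.06));ctrl.move_l(P(.06,40),rate=.12,stop_force=8)
ctrl.move_l(P(.06,24),rate=.05)
for t in(.03,.003): ctrl.move_l(P(t,22),rot(t),rate=.03)
print(L(ctrl.get_ee_pos()))
ctrl.move_l(P(0,40),rate=.08);ctrl.move_l(P(0,40,.2),rate=.2);ctrl.reach(W(-90,-200,.25),rot(0))
im=snap("top","top4");snap("side","side4");angle(im,0.);print(ctrl.get_clock())
a=im[145:270,280:430,::-1];cv2.imwrite("pics/crop4.png",cv2.resize(a,None,fx=4.8,fy=4.8,interpolation=cv2.INTER_CUBIC))
s=cv2.imread("pics/side4.png")[190:320,230:420];cv2.imwrite("pics/crop4s.png",cv2.resize(s,None,fx=4,fy=4,interpolation=cv2.INTER_CUBIC))
E
```

```text
pivot [346.5 167.8] 4.2 [84.8 -0.3] theta 0.983
bolt [339.2 202.3] 3.6 [10.  -4.1] theta 0.055
knob [334.8 224.7] 5.4 [-39.5  -5.6] theta 0.045
rel pivot 0.051
rel pivot 0.043
[-39.9 -22.4]
pivot [346.5 167.8] 4.2 [84.9 -0.3] theta 1.249
bolt [337.5 201.8] 3.7 [10.  -0.3] theta 0.004
knob [331.6 223.9] 5.5 [-39.6   1. ] theta -0.008
rel pivot -0.0
rel pivot -0.01
21.775
```

View pics/crop4.png

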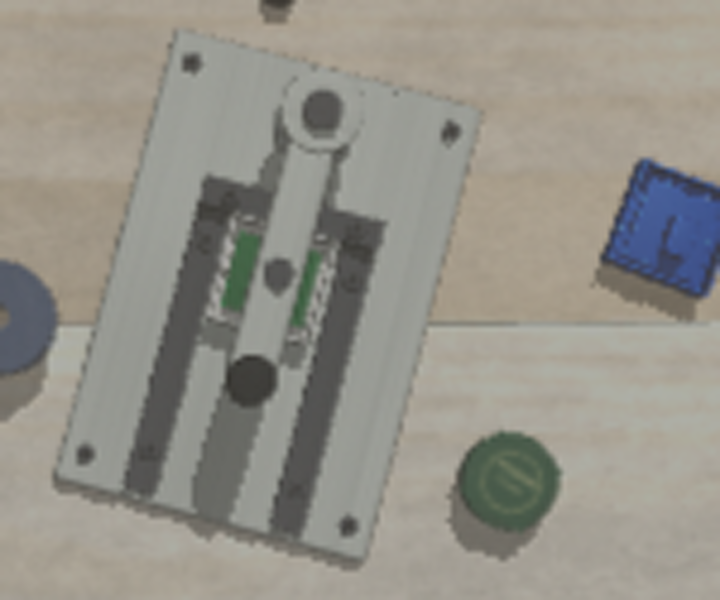

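View pics/crop4s.png

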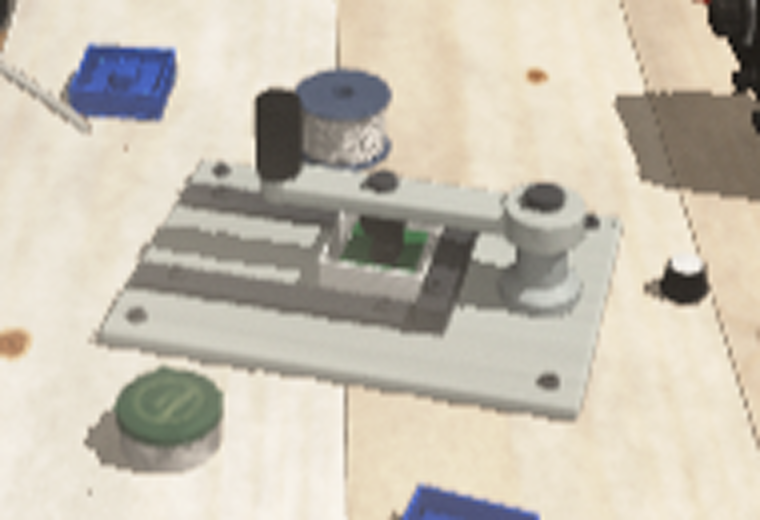

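The top crop shows the foot bolt at (278,273), which is fixture (10.0, -0.3) mm, with the arm at 0 ± 0.01 rad. Green shows on both sides of the bar. The side crop shows the tray against the stop, the foot over it, and the tin, reel and small knob where they were. The robot is clear of everything.

```bash
python3 -c "
from bench import ctrl
print(ctrl.hand_in())"
```

```text
the job is handed in; nothing more can be done
None
```

The job is handed in: the tray is home against the stop and the hold-down arm's foot hangs centred over it (measured within about 1 mm), and the reel, tin and small knob were left alone; the clock read about 22 s of the 51 s allowed.

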